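Bring the red-lidded jar to the front of the spice stand and hold it there

TASK

Turn the revolving spice stand slowly, without spinning it, until the red-lidded jar faces the front, squarely in the middle behind the spoon rest, and keep the stand still with a firm grip on its top handle so that I can unscrew the lid. Finish while still holding the handle: do not let go. Leave every jar standing in its cup, and do not disturb the spoon or the things beside the stand.

Things in the scene. Friction and masses are not known exactly. Their poses are not given: they have to be found in the camera images.
- stand_base: foot of the revolving spice stand, fixed to the slab: a round steel foot 190 mm across, 18 mm high, with a spoon rest 140 x 60 x 14 mm sticking out on one side. Origin: on the slab, on the stand's turning axis. Its -x axis points to the FRONT of the stand, where the spoon rest is (rest centre 150 mm from the axis); z is up
- turntable: turning part of the stand: steel tray 222 mm across with six cups 18 mm high, a column and a T handle. Origin: on the turning axis, 22 mm above the slab; z up. Turns freely about z either way, no end stops, springs or detents, light rubbing (0.02 N m), stays where left. Its x axis runs along the handle bar; the cups stand 75 mm from the axis at 0, 60, 120, 180, 240 and 300 degrees from x
- handle (a point): centre of the T handle's bar, on the turning axis, 202 mm above the slab. The bar is black plastic, level, 72 mm long, 16 mm thick, 30 mm high (from 184 to 214 mm above the slab); it lies along the turntable's x axis. Below it is a column 14 mm across; jar lids reach 133 mm above the slab
- jar_red: the marked jar: steel spice jar with a RED lid, 54 mm across, 105 mm high, 0.13 to 0.25 kg, standing loose in one of the six cups (its centre 75 mm from the turning axis, up to 2 mm of play). Origin: centre of its underside, 28 mm above the slab. It turns round with the tray
- jar_a: steel spice jar with a white lid, same size as the red-lidded one, loose in another cup of the tray. Origin: centre of its underside
- jar_b: steel spice jar with a white lid, same size as the red-lidded one, loose in another cup of the tray. Origin: centre of its underside
- jar_c: steel spice jar with a white lid, same size as the red-lidded one, loose in another cup of the tray. Origin: centre of its underside
- jar_d: steel spice jar with a white lid, same size as the red-lidded one, loose in another cup of the tray. Origin: centre of its underside
- jar_e: steel spice jar with a white lid, same size as the red-lidded one, loose in another cup of the tray. Origin: centre of its underside
- spoon: small steel spoon, 110 mm long, lying loose in the spoon rest. Origin: under its middle
- tiffin: three-tier stainless steel tiffin carrier, 134 mm across (152 over its clips), 245 mm high, standing loose on the slab right of the stand (-y side). Origin: centre of its underside
- tumbler: steel tumbler, 72 mm across, 100 mm high, standing on the slab left of the stand (+y side). Origin: centre of its underside
- pickle_jar: white and brown ceramic pickle jar, 104 mm across, 137 mm high, standing on the slab left of the stand (+y side). Origin: centre of its underside
Not all that is in view belongs to the job. Leave any blue look-alike of the jar_red alone.

How it is judged:
At the end, for the whole second after the job is handed in: The red-lidded jar stands in its cup within 10 mm of the line from the turning axis to the middle of the spoon rest, on the front side; the turntable is still (under 0.05 rad/s); the fingers hold the T handle (over 2 N, grasp point within 35 mm of the bar's centre) (x of jar_red in the frame of stand_base below -0.06 m and y of jar_red in the frame of stand_base between -0.01 and 0.01 m and contact force between the fingers and turntable above 2 N and distance between the grasp point and handle below 0.035 m and angular speed of turntable below 0.05 rad/s and angle between jar_red's own z axis and vertical below 0.1 rad); the arm keeps its last pose, push and grip.
It fails at once if the stand is spun (the marked jar goes round faster than 0.25 m/s, about half a turn a second) (linear speed of jar_red above 0.25 m/s).
It fails at once if a jar is lifted 12 mm or tipped 0.3 rad (height (world z) of any of jar_a, jar_red, jar_b, jar_c, jar_d, jar_e above 0.04 m or angle between any of jar_a, jar_red, jar_b, jar_c, jar_d, jar_e's own z axis and vertical above 0.3 rad).
It fails at once if the spoon, tiffin carrier, tumbler or pickle jar is moved more than 15 mm (distance of any of spoon, tiffin, tumbler, pickle_jar from where it was at the start of the episode above 0.015 m).
It also fails if it takes over 51 s, if anything falls off the work surface, if the arm or the gripper's body presses on something with over 40 N, if the wrist force passes 120 N, or if a joint passes its speed limit or range.

ROBOT

A 7-joint arm with a two-finger parallel gripper is mounted at the origin on the work surface. World frame = base frame: x ahead of the robot, y to its left, z up, the work surface at z = 0. Lengths are in m, angles in rad, forces in N, time in s.
With the tool pointing down it reaches from about 0.4 to 0.85 m from the base axis. Payload 10.4 kg.
Tool frame: the origin (TCP) lies midway between the tips of the shut fingers; the grasp point (between the pads) lies 19 mm behind it (robot.grip_depth is the distance from the TCP to the grasp point, in m); z points along the fingers, y is the direction in which the jaws open and shut (so a half turn about z gives the same grasp; the last joint's range is limited). The gripper opens to 87 mm and grips with 3 to 60 N. Pads are 19 mm wide; open, the fingers measure 117 mm over their backs; the gripper's body (75 mm by 190 mm) begins 51 mm behind the grasp point.
Start: joints at [-1.358, 0.332, -0.065, 1.46, 0.022, 1.35, -0.088], TCP at [0.146, 0.608, 0.223] pointing down, gripper open.
Joint ranges: [-2.6, 2.6], [-0.5, 2.12], [-1.47, 1.34], [0.16, 2.42], [-1.27, 4.41], [0.06, 2.06], [-2.6, 2.6]. Speed limits (rad/s): [2.22, 2.22, 2.79, 2.79, 3.14, 3.14, 3.14].

INTERFACE

Orientations are given as a unit quaternion [w, x, y, z].
In Python, from station import status, eyes, ticket, robot gives the robot as it stands. The module is installed in compiled form; this text tells all that it offers.
- The arm moves only by the tool servo_tool, never from a script. Its argument "series" is a list of rows, each a list of 3 entries, a list of its own where there are three numbers: the turn, a rotation vector about the world's x, y, z in degrees, then the shift along the world's x, y, z in m, then the opening, from -1 (shut) to 1 (fully open), so that 0 is half open. In form: [[[wx, wy, wz], [tx, ty, tz], claw], ...]. A call has 1 to 5 rows; each row is the pose to reach, as a shift and turn from the pose measured when the call began; what a row does not reach only later rows make up. A row lasts 1/12 s, in which the tool goes at most 41.7 mm and 7.16 degrees, less where a joint would pass 70% of its speed; a pose out of reach is approached as far as the arm can. A call with a gripper value outside its range is refused whole. The fingers move at their own pace and stop on an object; "force" is the grip in N (left out, the last holds). Time passes only in rows, so rows that repeat a pose let the fingers close. It gives the time, the measured TCP pose, the force and the opening at its end, in the units of the state.
- status.read_state(): the state, without advancing time (a new reading comes with each control period).
- eyes.capture(name): name is "scene" or "top"; returns (picture, depth): 420x560x3 uint8, red, green, blue; 420x560 float32, m along the optical axis (not along the pixel's ray), 0 where there is no reading.
- eyes.camera_info(name): a dict with "K" (3x3 intrinsics, pixels), "rvec" (rotation vector, rad) and "tvec" (3), from world to camera coordinates, as OpenCV has them. Camera axes: x right, y down, z forward; pixel columns grow to the right and rows downward; lengths in m; the calibration is good to about 2 mm. A picture is of the moment at which its call begins. camera_info takes no time and is no camera call.
- ticket.sign_off(): hands the job in, once; it reports no verdict.
The state is a dict: "time_s": time; "qpos": joint angles; "joint_vel": joint speeds; "joint_torque": joint torques, N m; "position": TCP position; "orientation": TCP orientation; "force": force on the tool from outside, world axes, zero at the start; "moment": the same for the moment, N m; "finger_gap": opening from 0.0 (shut) to 1.0 (fully open).
Only numpy, scipy, OpenCV 4.12 (cv2) and the standard library are available. Lean on these libraries where they do the work, as an engineer would, in place of code of your own. Each camera call takes 0.05 s, during which the arm holds its last target.

## Working session

There is one attempt and no reset: what is moved stays moved. The work goes in short steps, Python scripts to look and compute and a tool call to move; the robot and the scene stay as the last step left them, time stands still between calls to the robot, and variables do not carry over. Pictures are saved under pics/ and viewed, and the job is handed in when it is done.

Besides the shell and the picture viewer there is one more tool, called after "Request:" as a command line: name --argument value ..., lists and objects as JSON in quotes. servo_tool: Moves the arm, as the interface text tells. Its arguments: {"type":"object","properties":{"series":{"type":"array"},"force":{"type":"number"}},"required":["series"]}

```bash
mkdir -p pics
python3 - <<'E'
from station import status, eyes
import cv2,numpy as np
for n in("scene","top"):
    p,d=eyes.capture(n); cv2.imwrite(f"pics/{n}0.png",p[:,:,::-1]); np.save(f"{n}0.npy",d)
    c=eyes.camera_info(n);print(n,c)
print(status.read_state())
E
```

```text
scene {'K': array([[382.99150575,   0.        , 285.57531711],
       [  0.        , 382.99150575, 212.74475089],
       [  0.        ,   0.        ,   1.        ]]), 'rvec': array([ 1.68113457,  1.80139038, -0.79014125]), 'tvec': array([ 0.07187527, -0.32025902,  1.55049445])}
top {'K': array([[384.34854149,   0.        , 283.9561135 ],
       [  0.        , 384.34854149, 209.77461679],
       [  0.        ,   0.        ,   1.        ]]), 'rvec': array([ 2.17004873, -2.18785054,  0.10319121]), 'tvec': array([-4.28414214e-04,  6.28040679e-01,  9.59892951e-01])}
{'time_s': 0.1, 'qpos': array([-1.35760373,  0.33282764, -0.06468604,  1.46086645,  0.02158603,
        1.34986807, -0.0884969 ]), 'joint_vel': array([-0.00113821, -0.00167544,  0.00081153, -0.00198637, -0.00055837,
        0.00010386, -0.00059033]), 'joint_torque': array([ 1.94689084e-03, -6.24538636e+01,  2.50347907e-02, -3.90723324e+01,
       -6.13676920e-02,  3.64152063e-02,  5.56157454e-05]), 'position': array([0.14593518, 0.60737243, 0.22181725]), 'orientation': array([-5.14944705e-05,  1.17620249e-01,  9.93058443e-01, -6.35339897e-04]), 'force': array([ 0.01624961, -0.11392285, -0.97756487]), 'moment': array([0.00291093, 0.02655785, 0.00370675]), 'finger_gap': 0.9993703198923668}
```

View pics/scene0.png

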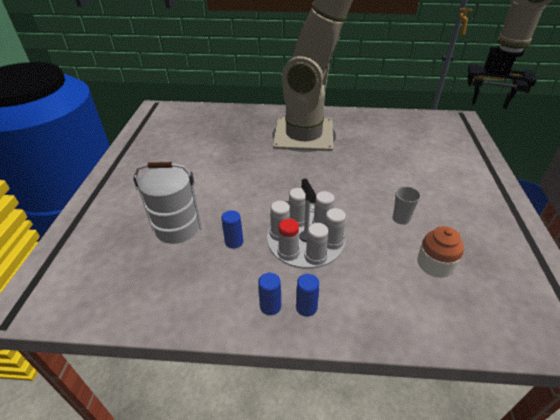

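View pics/top0.png

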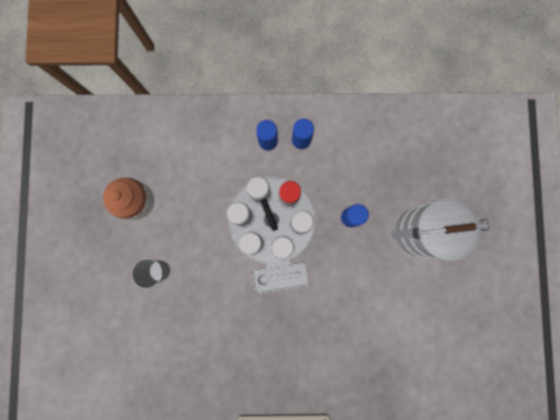

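The scene picture shows the stand near (307,235) with the red lid at (289,228). In the top picture the stand is near (272,220), the red lid at (290,192), the spoon rest at (281,277), and the blue look-alikes at (267,135), (302,133) and (355,215). Next I'll take closer crops.

Run:
```python
import cv2
a=cv2.imread("pics/top0.png")[170:300,215:330];cv2.imwrite("pics/tc0.png",cv2.resize(a,None,fx=4.6,fy=4.6,interpolation=cv2.INTER_CUBIC))
a=cv2.imread("pics/scene0.png")[165:285,245:365];cv2.imwrite("pics/sc0.png",cv2.resize(a,None,fx=5,fy=5,interpolation=cv2.INTER_CUBIC))
```

```text
(no output)
```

View pics/tc0.png

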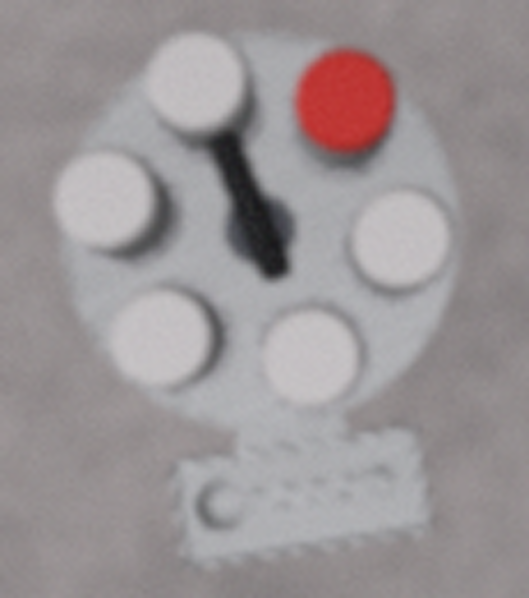

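View pics/sc0.png

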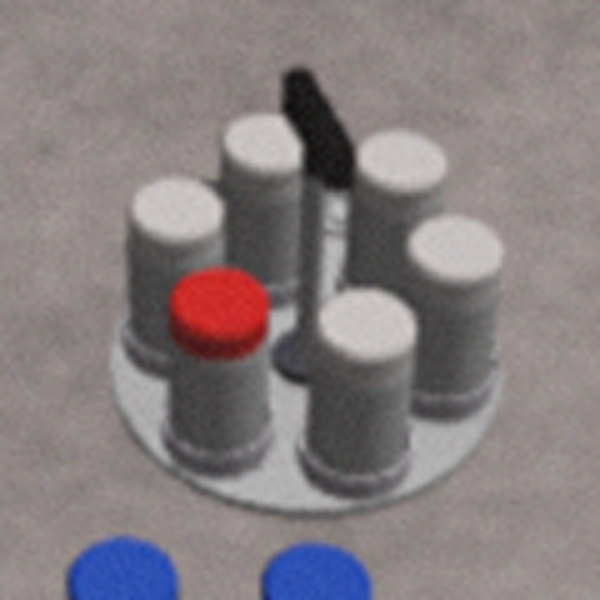

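The bar runs from crop (222,140) to (275,272), in line with the white jars at (197,82) and (312,357). The red lid is at (346,102), the only red one. The blue ones stand off the tray. Now I'll measure.

```bash
cat > h.py <<'E'
import numpy as np,cv2
from station import eyes
from scipy.optimize import least_squares
def cam(n):
    c=eyes.camera_info(n);R=cv2.Rodrigues(np.array(c['rvec']))[0];return c['K'],R,np.array(c['tvec']).ravel()
def ray(n,uv,z):
    K,R,t=cam(n);d=R.T@np.linalg.inv(K)@np.array([uv[0],uv[1],1.]);o=-R.T@t
    return o+d*(z-o[2])/d[2]
def cloud(n,d):
    K,R,t=cam(n);v,u=np.mgrid[:d.shape[0],:d.shape[1]]
    P=np.stack([(u-K[0,2])/K[0,0]*d,(v-K[1,2])/K[1,1]*d,d],-1)
    return (P-t)@R
E
python3 - <<'E'
from h import *
c=lambda x,y:((x+.5)/4.6-.5+215,(y+.5)/4.6-.5+170)
L=[(346,102),(401,240),(312,357),(163,338),(106,201),(197,82)]
P=np.array([ray("top",c(*p),.133) for p in L]);print(P.round(4))
f=least_squares(lambda q:np.r_[[P[i,:2]-q[:2]-.075*np.array([np.cos(q[2]+s*i*np.pi/3),np.sin(q[2]+s*i*np.pi/3)]) for i in range(6) for s in[-1]]].ravel(),[.65,0,0])
f2=f;print("fit ctr",f.x,np.degrees(f.x[2]),np.abs(f.fun).max())
r=np.array([ray("top",c(*p),.014) for p in[(180,467),(414,432),(428,525),(190,560)]]);print(r.round(4))
b=[ray("top",c(*p),.214) for p in[(222,140),(275,272)]];print(b)
d=np.load("top0.npy");X=cloud("top",d)
m=(X[...,2]>.19)&(X[...,2]<.23)&(np.hypot(X[...,0]-f.x[0],X[...,1]-f.x[1])<.06)
B=X[m];print(len(B),B.mean(0),B.min(0),B.max(0)); u,s,v=np.linalg.svd(B[:,:2]-B[:,:2].mean(0));print("bar dir",np.degrees(np.arctan2(v[0,1],v[0,0])))
for p in L:
  q=c(*p);print(X[int(q[1]+.5),int(q[0]+.5)].round(4))
for n in["scene","top"]:
  Y=cloud(n,np.load(n+"0.npy"));
  for nm,lo,hi in[("tiffin",(.3,-.6),(.9,-.2)),]:
    m=(Y[...,2]>.15)&(Y[...,2]<.4)&(Y[...,0]>.2)&(Y[...,0]<1)&(Y[...,1]<-.15)&(Y[...,1]>-.8)
    print(n,nm,Y[m].min(0) if m.any() else 0,Y[m].max(0) if m.any() else 0)
E
```

```text
[[ 0.6602 -0.0188  0.133 ]
 [ 0.5908 -0.0455  0.133 ]
 [ 0.5332 -0.0007  0.133 ]
 [ 0.5432  0.073   0.133 ]
 [ 0.6114  0.1013  0.133 ]
 [ 0.6709  0.0558  0.133 ]]
fit ctr [ 0.601596    0.02753136 -0.66186151] -37.921871336366685 0.001291011281162019
[[ 0.4717  0.0733  0.014 ]
 [ 0.4899 -0.0577  0.014 ]
 [ 0.4384 -0.0648  0.014 ]
 [ 0.4204  0.0678  0.014 ]]
[array([0.63223003, 0.03949022, 0.214     ]), array([0.57215286, 0.01581273, 0.214     ])]
256 [0.6027799  0.02800143 0.21392509] [0.5696561  0.01035991 0.19350011] [0.63684452 0.04569397 0.21752142]
bar dir -157.96421356801702
[ 0.6595 -0.0191  0.1347]
[ 0.5901 -0.0458  0.1363]
[5.337e-01 3.000e-04 1.320e-01]
[0.5434 0.0732 0.1318]
[0.6122 0.1007 0.1312]
[0.6719 0.0569 0.1328]
scene tiffin [ 0.51915694 -0.434518    0.15013352] [ 0.63987843 -0.28122732  0.24615341]
top tiffin [ 0.50539645 -0.43374489  0.15009898] [ 0.63655665 -0.28029966  0.24722758]
```

Stand axis is about (0.602, 0.0275), red jar bearing −38°, bar at 22° and front at about 188°. The red jar must therefore turn about −134°, with the jaws going from 112° to −22°. That takes one grasp and no regrasp. Approaching from above.

Request:
servo_tool --series '[[[0, 0, 3], [0.01, -0.01, 0.03], 1], [[0, 0, 6], [0.03, -0.03, 0.06], 1], [[0, 0, 9], [0.055, -0.06, 0.08], 1], [[0, 0, 12], [0.08, -0.09, 0.08], 1], [[0, 0, 15], [0.105, -0.12, 0.08], 1]]'

```text
time_s: 0.52
position: [0.2521, 0.4863, 0.3031]
orientation: [0.0, -0.014, 1.0, 0.0]
force: [1.4, 0.2, -0.6]
finger_gap: 1.001
```

```bash
cat > st.py <<'E'
from station import status
import numpy as np
from scipy.spatial.transform import Rotation as R
s=status.read_state();q=s['orientation'];m=R.from_quat([q[1],q[2],q[3],q[0]]).as_matrix()
print("t",s['time_s'],"p",s['position'].round(4),"z",m[:,2].round(3),"jaw",np.degrees(np.arctan2(m[1,1],m[0,1])).round(2))
print("q",s['qpos'].round(2),"F",s['force'].round(1),"M",s['moment'].round(2),"gap",round(s['finger_gap'],3))
E
python3 st.py
python3 - <<'E'
# refine front direction: rest outline fit using colour/depth
from h import *
d=np.load("top0.npy");X=cloud("top",d)
for lo,hi in((.008,.022),(.009,.03)):
  m=(X[...,2]>lo)&(X[...,2]<hi)&(X[...,0]>.40)&(X[...,0]<.482)&(abs(X[...,1]-.005)<.11)
  B=X[m][:,:2];print(len(B),B.mean(0))
  if len(B)>20:
    pts=B.astype(np.float32);print(cv2.minAreaRect(pts)); cv2.imwrite("pics/m.png",m.astype(np.uint8)*255)
E
```

```text
t 0.5167 p [0.2521 0.4863 0.3031] z [ 0.001  0.001 -1.   ] jaw 91.66
q [-1.16  0.13 -0.01  1.54  0.    1.47  0.42] F [ 1.4  0.2 -0.6] M [ 0.07 -0.   -0.03] gap 1.001
362 [0.45124619 0.01658069]
((0.4557386040687561, 0.007228337228298187), (0.06128070503473282, 0.1396096795797348), 8.18977165222168)
339 [0.45145752 0.01588212]
((0.4557386040687561, 0.007228337228298187), (0.06128070503473282, 0.1396096795797348), 8.18977165222168)
```

The depth outline of the rest measures 61×140 mm, which matches its given size, and its axis is at 8.2°. So front is about 188°, confirmed two ways.

Request:
servo_tool --series '[[[0, 0, 2], [0.023, -0.03, 0], 1], [[0, 0, 4], [0.047, -0.061, 0], 1], [[0, 0, 6], [0.07, -0.092, 0], 1], [[0, 0, 8], [0.093, -0.122, 0], 1], [[0, 0, 10], [0.117, -0.153, 0], 1]]'

```text
time_s: 0.93
position: [0.3696, 0.3316, 0.3029]
orientation: [0.0, -0.103, 0.995, 0.0]
force: [2.1, 0.8, -0.7]
finger_gap: 0.998
```

Request:
servo_tool --series '[[[0, 0, 2], [0.023, -0.03, 0], 1], [[0, 0, 4], [0.047, -0.061, 0], 1], [[0, 0, 6], [0.07, -0.092, 0], 1], [[0, 0, 8], [0.093, -0.122, 0], 1], [[0, 0, 10], [0.117, -0.153, 0], 1]]'

```text
time_s: 1.35
position: [0.4872, 0.177, 0.3029]
orientation: [0.0, -0.19, 0.982, 0.001]
force: [-0.6, 0.8, -0.6]
finger_gap: 0.998
```

```bash
python3 st.py
```

```text
t 1.35 p [0.4872 0.177  0.3029] z [ 0.     0.001 -1.   ] jaw 111.89
q [-0.76  0.05  0.34  1.63 -0.02  1.46  1.53] F [-0.6  0.8 -0.6] M [0.14 0.02 0.04] gap 0.998
```

Request:
servo_tool --series '[[[0, 0, 0], [0.023, -0.03, 0], 1], [[0, 0, 0], [0.046, -0.06, 0], 1], [[0, 0, 0], [0.07, -0.09, 0], 1], [[0, 0, 0], [0.094, -0.12, -0.01], 1], [[0, 0, 0], [0.115, -0.149, -0.02], 1]]'

```text
time_s: 1.77
position: [0.6034, 0.0262, 0.2828]
orientation: [0.001, -0.19, 0.982, 0.0]
force: [0.0, 0.4, 0.5]
finger_gap: 0.998
```

```bash
python3 st.py
python3 - <<'E'
from h import *
p,d=eyes.capture("scene");a=p[120:285,225:385,::-1];cv2.imwrite("pics/s1.png",cv2.resize(a,None,fx=3.6,fy=3.6))
E
```

```text
t 1.7667 p [0.6034 0.0262 0.2828] z [ 0.001  0.001 -1.   ] jaw 111.9
q [-0.51  0.27  0.49  1.45 -0.13  1.45  1.93] F [0.  0.4 0.5] M [ 0.07 -0.02 -0.02] gap 0.998
```

View pics/s1.png

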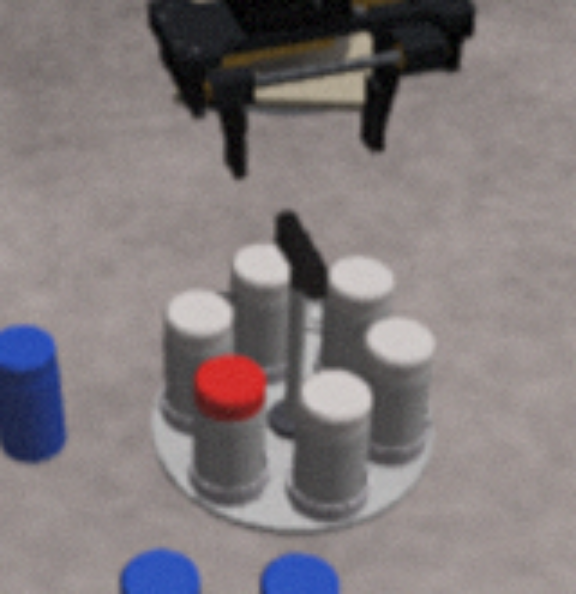

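The open fingers, at (235,165) and (375,140), straddle the bar at (302,255) with their plane square to it. Going down and gripping.

Request:
servo_tool --series '[[[0, 0, 0], [-0.001, 0.001, -0.02], 1], [[0, 0, 0], [-0.001, 0.001, -0.045], 1], [[0, 0, 0], [-0.001, 0.001, -0.07], 1], [[0, 0, 0], [-0.001, 0.001, -0.088], 1], [[0, 0, 0], [-0.001, 0.001, -0.1], 1]]'

```text
time_s: 2.23
position: [0.6024, 0.0198, 0.1771]
orientation: [-0.003, -0.186, 0.982, -0.002]
force: [-0.7, 0.9, -0.2]
finger_gap: 1.0
```

Request:
servo_tool --series '[[[0, 0, 0], [0, 0, 0], 0.2], [[0, 0, 0], [0, 0, 0], 0], [[0, 0, 0], [0, 0, 0], -0.3], [[0, 0, 0], [0, 0, 0], -0.6], [[0, 0, 0], [0, 0, 0], -1]]' --force 25

```text
time_s: 2.65
position: [0.6031, 0.0199, 0.1783]
orientation: [-0.002, -0.186, 0.982, -0.002]
force: [0.8, -0.4, -0.4]
finger_gap: 0.707
```

Request:
servo_tool --series '[[[0, 0, 0], [0, 0, 0], -1], [[0, 0, 0], [0, 0, 0], -1], [[0, 0, 0], [0, 0, 0], -1], [[0, 0, 0], [0, 0, 0], -1], [[0, 0, 0], [0, 0, 0], -1]]'

```text
time_s: 3.07
position: [0.603, 0.0202, 0.1783]
orientation: [-0.002, -0.186, 0.982, -0.001]
force: [-6.3, 14.3, 2.4]
finger_gap: 0.325
```

```bash
python3 st.py
```

```text
t 3.0667 p [0.603  0.0202 0.1783] z [-0.003 -0.003 -1.   ] jaw 111.49
q [-0.5   0.33  0.48  1.6  -0.16  1.25  1.96] F [-6.3 14.3  2.4] M [3.82 1.49 0.07] gap 0.325
```

The TCP settled 7 mm short in y, so one finger touched first. Easing it back to the axis as the fingers close.

Request:
servo_tool --series '[[[0, 0, 0], [0, 0.002, 0.001], -1], [[0, 0, 0], [-0.001, 0.004, 0.002], -1], [[0, 0, 0], [-0.001, 0.006, 0.003], -1], [[0, 0, 0], [-0.001, 0.0075, 0.004], -1], [[0, 0, 0], [-0.001, 0.0075, 0.004], -1]]'

```text
time_s: 3.48
position: [0.6008, 0.0262, 0.1792]
orientation: [-0.004, -0.186, 0.983, -0.003]
force: [6.8, -3.5, -24.9]
finger_gap: 0.178
```

```bash
python3 st.py
```

```text
t 3.4833 p [0.6008 0.0262 0.1792] z [-0.007 -0.006 -1.   ] jaw 111.42
q [-0.51  0.33  0.48  1.6  -0.15  1.26  1.94] F [  6.8  -3.5 -24.9] M [-0.48 -1.48 -0.03] gap 0.178
```

Gripped: opening 0.178 × 87 mm ≈ 15.5 mm, which fits the 16 mm bar. Relaxing the upward pull, then a small test turn.

Request:
servo_tool --series '[[[0, 0, 0], [0, 0, 0], -1], [[0, 0, 0], [0, 0, 0], -1], [[0, 0, -1], [0, 0, 0], -1], [[0, 0, -3], [0, 0, 0], -1], [[0, 0, -5], [0, 0, 0], -1]]'

```text
time_s: 3.9
position: [0.6008, 0.0264, 0.1791]
orientation: [-0.004, -0.142, 0.99, -0.002]
force: [0.9, 0.9, -5.5]
finger_gap: 0.185
```

```bash
python3 st.py
```

```text
t 3.9 p [0.6008 0.0264 0.1791] z [-0.007 -0.005 -1.   ] jaw 106.29
q [-0.52  0.33  0.49  1.6  -0.16  1.26  1.86] F [ 0.9  0.9 -5.5] M [ 0.5  -0.18  0.09] gap 0.185
```

Request:
servo_tool --series '[[[0, 0, -3], [0, 0, 0], -1], [[0, 0, -7], [0, 0, 0], -1], [[0, 0, -11], [0, 0, 0], -1], [[0, 0, -15], [0, 0, 0], -1], [[0, 0, -18], [0, 0, 0], -1]]'

```text
time_s: 4.32
position: [0.6007, 0.0273, 0.1791]
orientation: [-0.004, 0.017, 1.0, -0.001]
force: [-0.4, 2.5, -3.7]
finger_gap: 0.178
```

Request:
servo_tool --series '[[[0, 0, -4], [0, 0, 0], -1], [[0, 0, -8], [0, 0, 0], -1], [[0, 0, -12], [0, 0, 0], -1], [[0, 0, -16], [0, 0, 0], -1], [[0, 0, -19], [0, 0, 0], -1]]'

```text
time_s: 4.73
position: [0.6008, 0.0284, 0.1791]
orientation: [-0.004, 0.184, 0.983, 0.0]
force: [1.8, 3.1, -4.5]
finger_gap: 0.182
```

```bash
python3 st.py
python3 - <<'E'
from h import *
p,d=eyes.capture("scene");a=p[120:285,225:385,::-1];cv2.imwrite("pics/s2.png",cv2.resize(a,None,fx=3.6,fy=3.6))
E
```

```text
t 4.7333 p [0.6008 0.0284 0.1791] z [-0.008  0.002 -1.   ] jaw 68.85
q [-0.6   0.35  0.59  1.61 -0.2   1.26  1.24] F [ 1.8  3.1 -4.5] M [ 0.74 -0.59  0.08] gap 0.182
```

View pics/s2.png

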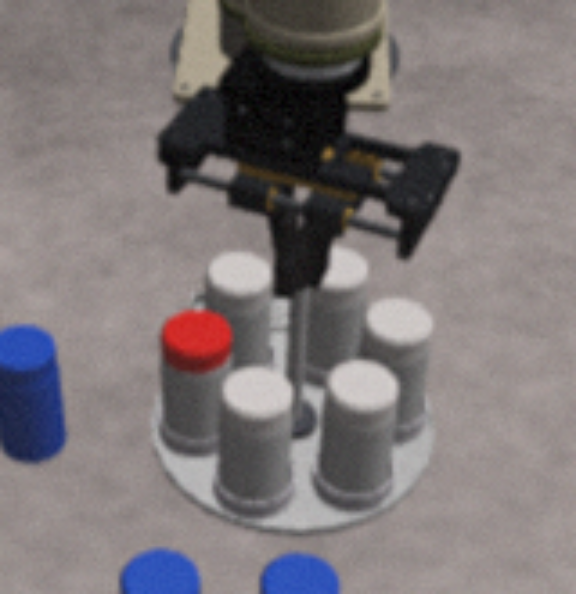

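The red jar has moved from crop (230,385) to (197,340), all jars are upright and the handle turns with the grip. Continuing.

Request:
servo_tool --series '[[[0, 0, -4], [0, 0, 0], -1], [[0, 0, -8], [0, 0, 0], -1], [[0, 0, -12], [0, 0, 0], -1], [[0, 0, -16], [0, 0, 0], -1], [[0, 0, -19], [0, 0, 0], -1]]'

```text
time_s: 5.2
position: [0.6014, 0.0293, 0.1791]
orientation: [-0.004, 0.346, 0.938, 0.002]
force: [4.5, 3.5, -7.8]
finger_gap: 0.183
```

Request:
servo_tool --series '[[[0, 0, -4], [0, 0, 0], -1], [[0, 0, -8], [0, 0, 0], -1], [[0, 0, -12], [0, 0, 0], -1], [[0, 0, -16], [0, 0, 0], -1], [[0, 0, -19], [0, 0, 0], -1]]'

```text
time_s: 5.62
position: [0.6022, 0.0299, 0.1791]
orientation: [-0.003, 0.497, 0.868, 0.003]
force: [7.1, 2.6, -9.0]
finger_gap: 0.184
```

```bash
python3 st.py
```

```text
t 5.6167 p [0.6022 0.0299 0.1791] z [-0.002  0.008 -1.   ] jaw 30.44
q [-0.68  0.36  0.71  1.61 -0.25  1.26  0.61] F [ 7.1  2.6 -9. ] M [ 0.41 -1.46  0.15] gap 0.184
```

Request:
servo_tool --series '[[[0, 0, -4], [0, 0, 0], -1], [[0, 0, -8], [0.0005, 0, 0], -1], [[0, 0, -12], [0.001, 0, 0], -1], [[0, 0, -16], [0.001, 0, 0], -1], [[0, 0, -19], [0.001, 0, 0], -1]]'

```text
time_s: 6.03
position: [0.6032, 0.0303, 0.1791]
orientation: [-0.002, 0.634, 0.773, 0.003]
force: [2.5, 1.2, -6.0]
finger_gap: 0.183
```

Request:
servo_tool --series '[[[0, 0, -4], [0, 0, 0], -1], [[0, 0, -8], [0.0005, 0, 0], -1], [[0, 0, -12], [0.001, 0, 0], -1], [[0, 0, -16], [0.001, 0, 0], -1], [[0, 0, -19], [0.001, 0, 0], -1]]'

```text
time_s: 6.45
position: [0.6042, 0.0303, 0.1791]
orientation: [-0.002, 0.754, 0.657, 0.004]
force: [2.4, 0.7, -6.0]
finger_gap: 0.181
```

```bash
python3 st.py
python3 - <<'E'
from h import *
p,d=eyes.capture("scene");a=p[120:285,225:385,::-1];cv2.imwrite("pics/s3.png",cv2.resize(a,None,fx=3.6,fy=3.6))
p,d=eyes.capture("top");a=p[170:300,215:330,::-1];cv2.imwrite("pics/t3.png",cv2.resize(a,None,fx=4.6,fy=4.6))
E
```

```text
t 6.45 p [0.6042 0.0303 0.1791] z [ 0.003  0.007 -1.   ] jaw -7.87
q [-0.77  0.4   0.84  1.62 -0.31  1.26 -0.02] F [ 2.4  0.7 -6. ] M [ 0.   -0.35  0.08] gap 0.181
```

View pics/s3.png

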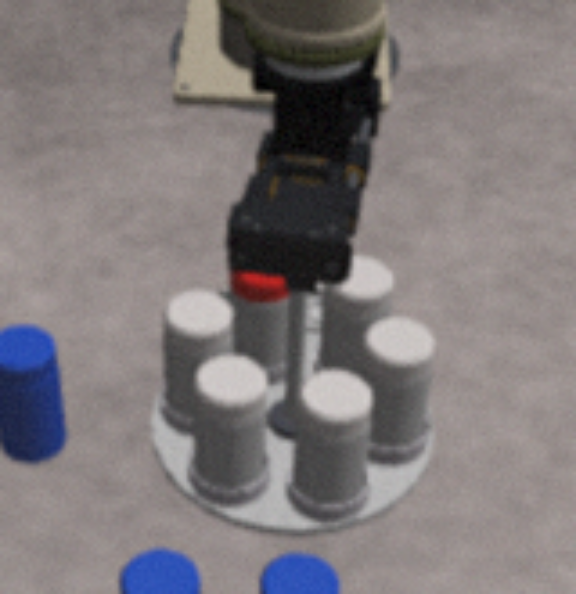

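View pics/t3.png

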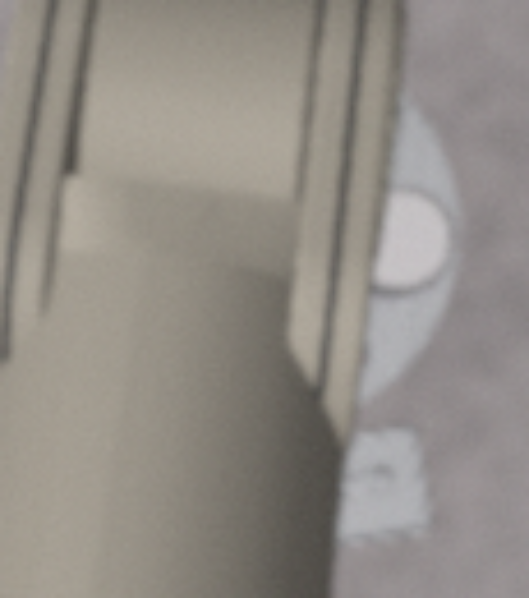

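Lids stand where the pattern stood at the start, i.e. −120° so far; red is at (260,280) in the crop, partly behind the gripper. About −14° is left.

Request:
servo_tool --series '[[[0, 0, -4], [0, 0, 0], -1], [[0, 0, -8], [0.0005, 0, 0], -1], [[0, 0, -11], [0.0005, 0, 0], -1], [[0, 0, -13], [0.0005, 0, 0], -1], [[0, 0, -14], [0.0005, 0, 0], -1]]'

```text
time_s: 6.97
position: [0.6049, 0.0301, 0.1791]
orientation: [-0.001, 0.828, 0.561, 0.004]
force: [3.3, -0.2, -6.8]
finger_gap: 0.184
```

Request:
servo_tool --series '[[[0, 0, 0], [0, 0, 0], -1], [[0, 0, 0], [0, 0, 0], -1], [[0, 0, 0], [0, 0, 0], -1]]'

```text
time_s: 7.22
position: [0.6049, 0.0302, 0.1791]
orientation: [-0.001, 0.827, 0.562, 0.004]
force: [1.7, 0.4, -6.2]
finger_gap: 0.18
```

```bash
python3 st.py
python3 - <<'E'
from h import *
p,d=eyes.capture("scene");a=p[165:285,245:365,::-1];cv2.imwrite("pics/s4.png",cv2.resize(a,None,fx=5,fy=5,interpolation=cv2.INTER_CUBIC));np.save("s4.npy",d);cv2.imwrite("pics/s4f.png",p[:,:,::-1])
E
```

```text
t 7.2167 p [0.6049 0.0302 0.1791] z [ 0.005  0.006 -1.   ] jaw -21.59
q [-0.81  0.41  0.88  1.62 -0.34  1.26 -0.24] F [ 1.7  0.4 -6.2] M [-0.03 -0.39  0.07] gap 0.18
```

View pics/s4.png

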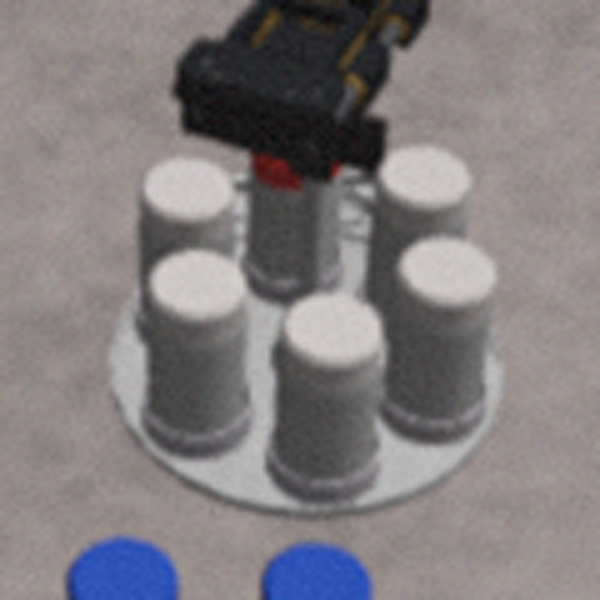

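View pics/s4f.png

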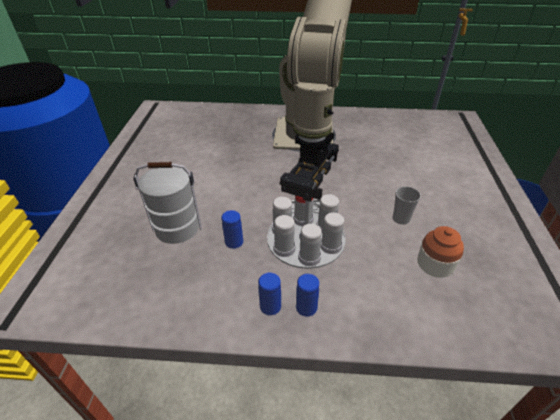

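All jars are upright, the red one at crop (290,170) is at the front, and the tiffin, tumbler and pickle jar look unmoved. Measuring from the lids at (186,189), (425,178), (447,272), (333,331) and (197,286).

Run:
```python
from h import *
c=lambda x,y:((x+.5)/5-.5+245,(y+.5)/5-.5+165)
def fit(L,K):
  P=np.array([ray("scene",c(*p),.133)[:2] for p in L])
  f=least_squares(lambda q:np.r_[[P[i]-q[:2]-.075*np.array([np.cos(q[2]+k*np.pi/3),np.sin(q[2]+k*np.pi/3)]) for i,k in enumerate(K)]].ravel(),[.6,.03,x0])
  print(f.x[:2].round(4),np.degrees(f.x[2]).round(2),(np.abs(f.fun).max()*1e3).round(2))
x0=-.66
fit([(219,299),(178,209),(262,142),(402,161),(456,247),(367,324)],[0,-1,-2,-3,-4,-5])
x0=-3.0
fit([(186,189),(425,178),(447,272),(333,331),(197,286)],[1,-1,-2,-3,2])
# depth-map differences outside arm for objects, + red pixels
a=np.load("scene0.npy");b=np.load("s4.npy")
for n,(u0,u1,v0,v1) in dict(tiffin=(130,205,155,245),tumbler=(390,425,180,230),pickle=(415,470,220,280)).items():
  print(n,np.median(np.abs(a-b)[v0:v1,u0:u1]),np.mean(np.abs(a-b)[v0:v1,u0:u1]>.02))
```

```text
[0.6061 0.028 ] -37.87 2.48
[0.6078 0.0283] -171.66 0.56
tiffin 0.0019981563 0.009185185185185185
tumbler 0.0022509098 0.010857142857142857
pickle 0.0018788874 0.005757575757575757
```

Red jar bearing is 188.3° against the front at 188.1°, under 1 mm off line. Firming the grip and letting it settle.

Request:
servo_tool --series '[[[0, 0, 0], [0, 0, 0], -1], [[0, 0, 0], [0, 0, 0], -1], [[0, 0, 0], [0, 0, 0], -1], [[0, 0, 0], [0, 0, 0], -1], [[0, 0, 0], [0, 0, 0], -1]]' --force 35

```text
time_s: 7.68
position: [0.6049, 0.0301, 0.1791]
orientation: [-0.001, 0.827, 0.562, 0.004]
force: [2.3, 1.0, -6.3]
finger_gap: 0.179
```

```bash
python3 st.py
python3 - <<'E'
from h import *
p,d=eyes.capture("scene");q=cv2.imread("pics/s4f.png")[:,:,::-1]
print(np.abs(p.astype(int)-q)[190:270,262:350].mean(), np.abs(p.astype(int)-q)[280:340,100:200].mean())
a=p[165:285,245:365,::-1];cv2.imwrite("pics/s5.png",cv2.resize(a,None,fx=5,fy=5,interpolation=cv2.INTER_CUBIC))
E
python3 st.py
```

```text
t 7.6833 p [0.6049 0.0301 0.1791] z [ 0.006  0.006 -1.   ] jaw -21.61
q [-0.81  0.41  0.89  1.62 -0.34  1.26 -0.24] F [ 2.3  1.  -6.3] M [-0.04 -0.36  0.04] gap 0.179
3.195596590909091 2.973611111111111
t 7.7333 p [0.6049 0.0301 0.1791] z [ 0.006  0.006 -1.   ] jaw -21.61
q [-0.81  0.41  0.89  1.62 -0.34  1.26 -0.24] F [ 3.  1. -6.] M [-0.06 -0.38  0.01] gap 0.179
```

View pics/s5.png

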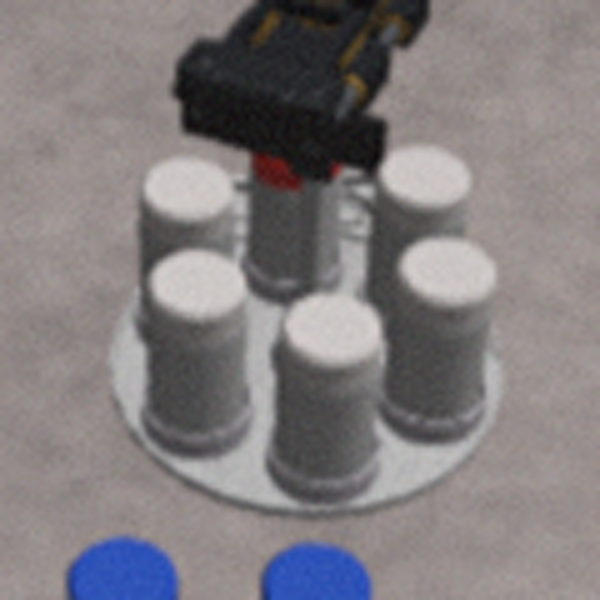

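The stand is still: the difference from the last picture is no more than noise. The red jar is at the front with the handle held. Handing in.

```bash
python3 -c "
from station import ticket;print(ticket.sign_off())"
```

```text
the job is handed in; nothing more can be done
None
```

I gripped the T handle, turned the stand slowly by about −134° in one grasp, and handed the job in with the handle still held at 35 N. The job took about 8 s of the 51 s allowed.

**Last checks**
- **Red jar:** its bearing is 188.3°, worked out from the five visible white lids. The spoon rest is at about 188.1°, so the jar is roughly 0.3 mm off the line.
- **Stand:** it did not move between the last two pictures, and all jars look upright in their cups.
- **Grip:** the opening is about 15.6 mm on the 16 mm bar. The grasp point is about 5 mm from the bar's centre.
- **Things beside the stand:** the tiffin, tumbler and pickle jar show no change in depth.

**What disagreed or could not be checked**
- **Approach:** the arm came down about 7 mm off in y, so one finger touched the bar first with about 15 N. I corrected this while closing, and the upward pull reached about 25 N before I relaxed it.
- **Axis position:** the two cameras differ by about 4 to 6 mm in x on where the stand's axis is. The angles agree.
- **Spoon:** the arm hid part of the rest at the end, so I did not check the spoon directly. Nothing came near it.

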